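Pry the snap ring off a trolley wheel's axle

ROBOT

A 6-joint arm with a two-finger parallel gripper is mounted at the origin on the work surface. World frame = base frame: x ahead of the robot, y to its left, z up, the work surface at z = 0. Lengths are in m, angles in degrees, forces in N, time in s.
With the tool pointing down it reaches from about 0.35 to 0.95 m from the base axis. Payload 17.4 kg.
Tool frame: the origin (TCP) lies on the front face of the gripper's body, between the roots of the fingers; the fingertips stand 84 mm ahead of it and the grasp point (between the pads) lies 65 mm ahead of it (manip.finger_overhang is the distance from the TCP to the fingertips, in m); z points along the fingers, y is the direction in which the jaws open and shut (so a half turn about z gives the same grasp; the last joint's range is limited). The gripper opens to 93 mm and grips with 3 to 60 N. Pads are 15 mm wide; open, the fingers measure 128 mm over their backs; the gripper's body (75 mm by 188 mm) begins 65 mm behind the grasp point.
Start: joints at [-66.795, 6.646, 82.598, -0, 90.757, -2.166], TCP at [0.289, -0.61, 0.303] pointing down, gripper open.
Joint ranges: [-162.19, 162.19], [-47.58, 125.68], [4.15, 143.07], [-65.23, 245.23], [0.69, 171.88], [-170.13, 170.13]. Speed limits (degrees/s): [108.29, 108.29, 127.2, 180, 180, 180].

INTERFACE

Orientations are given as a 3x3 rotation matrix whose columns are the frame's x, y, z axes.
In Python, from cell import manip gives the robot as it stands. The module is installed in compiled form; this text tells all that it offers.
- The arm moves only by the tool carry_out, never from a script. Its argument "targets" is a list of rows, each an object with "delta_rot": the turn, a rotation vector about the tool's x, y, z in degrees, a list of three; "slide": the shift along the tool's x, y, z in m, a list of three; "hand": the finger opening in m, from 0 to 0.093. In form: [{"delta_rot": [wx, wy, wz], "slide": [x, y, z], "hand": hand}, ...]. A call has 1 to 20 rows; each row is the pose to reach, as a shift and turn from the pose commanded when the call began, along the tool's axes at that moment; what a row does not reach only later rows make up. A row lasts 1/12 s, in which the tool goes at most 41.7 mm and 7.16 degrees, less where a joint would pass 70% of its speed; a pose out of reach is approached as far as the arm can. A call with a gripper value outside its range is refused whole. The fingers move at their own pace and stop on an object; the grip force is fixed at half the most. Time passes only in rows, so rows that repeat a pose let the fingers close. It gives the time, the measured TCP pose, the force and the opening at its end, in the units of the state.
- manip.get_state(): the state, without advancing time (a new reading comes with each control period).
- manip.get_image(name): name is "side" or "top" or "wrist"; returns a dict with "color" (400x640x3 uint8, red, green, blue), "camera_matrix" (3x3 intrinsics, pixels), "pose" (4x4, takes a point from camera to world coordinates). Camera axes: x right, y up, looking along -z (the intrinsics and any distortion apply to the point x, -y, -z); pixel columns grow to the right and rows downward; lengths in m; the calibration is good to about 2 mm. A picture is of the moment at which its call begins. There is no depth.
- manip.sign_off(): hands the job in, once; it reports no verdict.
The state is a dict: "time": time; "joints": joint angles; "joint_vel": joint speeds; "tau": joint torques, N m; "ee_pos": TCP position; "ee_rot": TCP orientation; "force": force on the tool from outside, world axes, zero at the start; "ft_torque": the same for the moment, N m; "width": finger opening in m.
Only numpy, scipy, OpenCV 4.12 (cv2) and the standard library are available. Lean on these libraries where they do the work, as an engineer would, in place of code of your own. Each camera call takes 0.05 s, during which the arm holds its last target.

TASK

Take the hooked pick from its rest and use it to pry the brass-coloured snap ring out of the groove of the trolley wheel's upright axle: feel the hook into the gap behind the ring's bridge and ease the ring off sideways, without pressing hard on axle or ring and without touching the ring with the gripper. Let the ring come to lie loose in the blue tray, do not fling it out, then lay the pick back on its rest and leave everything else where it is.

Things in the scene. Friction and masses are not known exactly. Their poses are not given: they have to be found in the camera images.
- tray: Blue square parts tray, 190 x 190 mm, rim 16 mm high, fixed. Origin: centre of its underside, on the table and on the axle's line. Fixed in it: a grey and black trolley wheel, 100 mm across, lying flat, its face 36 mm above the table (hub boss 38 mm across: 44 mm), and the steel axle upright at the centre.
- axle: The upright steel axle, fixed, 24 mm across, its flat top 68 mm above the table. A groove 6 mm high and 18 mm across runs round it from 56 to 62 mm above the table. Origin: on the axle's line at table height.
- axle_top (a point): Centre of the axle's flat top, 68 mm above the table.
- ring: Brass-coloured sprung retaining ring: flat horseshoe 4 mm thick, 32 x 28 mm, 40 g, level in the axle's groove (its bridge gives 4 mm if pressed down). Origin: centre of its seat (on the axle's line while seated), mid thickness, 58 to 59 mm above the table. Its +x points from the axle to its closed end, a straight bridge across x, 17.5 (inner face) to 22 mm from the origin; this side faces the robot within 45 degrees. Over 20 N damages it.
- ring_eye (a point): Middle of the gap between axle and bridge, mid thickness, 14.8 mm from the ring's origin along its +x. The gap, open above and down to the hub boss, is 5.5 mm wide (along x), 19 mm long (y). The ring comes off only along +x: its stiff, damped arms give way to a slow pull (10 mm/s) of 8 to 11 N on the bridge but strain it past 20 N if jerked; the pull is gone by 8 mm; past 20 mm the ring tips and drops onto the wheel.
- rest: Grey pick rest, 110 x 60 mm, fixed. Origin: centre of its underside. Two forks 50 mm wide, at x = -42 and +42 mm, carry the pick's handle on saddles 35 mm above the table, between cheeks up to 50 mm high; the notch is about 22 mm wide at its foot and flares above. Between the forks only the 8 mm base plate lies under the handle.
- pick: Hooked pick, 90 g: orange handle 100 mm long (x -55 to +45), 16 wide (y), 22 high (z), then a 5 mm steel shank along +x, its end a straight 4 mm pin bent down, reaching 20 mm below the handle axis. The clamped shank reaches out differently each time: pin 62 to 78 mm from the origin. Origin: on the handle axis, where to grip its flat sides; on the rest 46 mm up, over the rest's origin, along its x.
- screwdriver: Screwdriver lying on the table, a bystander.
- spare_wheel: Spare black trolley wheel lying flat, 100 mm across, 36 mm high, a bystander.
- grease_jar: White jar with red cap, 60 mm across, 60 mm high, a bystander.
- mug: White mug, 76 mm across, 85 mm high, a bystander.
- bowl: White bowl, 120 mm across, 50 mm high, a bystander.
- steel_pail: Small steel pail, 100 mm across, 100 mm high, a bystander.
There are look-alikes about, which are no part of the job. Several things have the shape of the pick; the one meant has the colours described above.

How it is judged (in metres and radians):
On the way, in this order (a step that is already met when the one before it is completed fails the run):
1. the pick is lifted off its rest while the ring is still in its groove (z of pick in the frame of rest above 0.075 m and horizontal distance between ring and axle_top below 0.006 m and height (world z) of ring above 0.055 m), for 0.1 s.
2. the pick's hook pulls on the seated ring (contact force between pick and ring above 4 N and horizontal distance between ring and axle_top between 0.001 and 0.009 m), for 0.02 s.
3. the ring is off the axle and lies in the tray (horizontal distance between ring and axle_top above 0.012 m and height (world z) of ring below 0.052 m and x of ring in the frame of tray between -0.095 and 0.095 m and y of ring in the frame of tray between -0.095 and 0.095 m), for 0.1 s.
At the end, for the whole second after the job is handed in: The ring lies still, off the axle (centre over 12 mm from the axle's line, below 52 mm), inside the tray (within 95 mm of its centre each way); the pick lies level, still and released in both forks of its rest, within 20 mm along, 8 mm across and 5 mm in height of its place (all of step 3 and linear speed of each of ring, pick below 0.02 m/s and z of pick in the frame of rest between 0.041 and 0.051 m and x of pick in the frame of rest between -0.02 and 0.02 m and y of pick in the frame of rest between -0.008 and 0.008 m and angle between the x axis of pick and the x axis of rest, either way round below 0.12 rad and angle between pick's own z axis and vertical below 0.15 rad); the robot touches nothing.
It fails at once if the pick or the gripper presses on the axle with more than 12 N (contact force between any of pick, the fingers, the arm and axle above 12 N).
It fails at once if the pick strains the ring with more than 20 N (contact force between pick and ring above 20 N).
It fails at once if the gripper touches the ring (contact force between any of the fingers, the arm and ring above 0.3 N).
It fails at once if the ring is flung out of the tray (not (x of ring in the frame of tray below 0.095 m) or not (x of ring in the frame of tray above -0.095 m) or not (y of ring in the frame of tray below 0.095 m) or not (y of ring in the frame of tray above -0.095 m)).
It fails at once if a bystander is moved by more than 20 mm (distance of any of screwdriver, spare_wheel, grease_jar, mug, bowl, steel_pail from where it was at the start of the episode above 0.02 m).
It also fails if it takes over 72 s, if anything falls off the work surface, if the arm or the gripper's body presses on something with over 40 N, if the wrist force passes 120 N, or if a joint passes its speed limit or range.

## Working session

There is one attempt and no reset: what is moved stays moved. The work goes in short steps, Python scripts to look and compute and a tool call to move; the robot and the scene stay as the last step left them, time stands still between calls to the robot, and variables do not carry over. Pictures are saved under pics/ and viewed, and the job is handed in when it is done.

Besides the shell and the picture viewer there is one more tool, called after "Emit:" as name(argument=value, ...) on one line, values as JSON. carry_out: Moves the arm, as the interface text tells. Its arguments: {"type":"object","properties":{"targets":{"type":"array"}},"required":["targets"]}

```bash
mkdir -p pics; cat > h.py <<'E'
import numpy as np,cv2
from cell import manip
def snap(n,f):
    d=manip.get_image(n); cv2.imwrite('pics/'+f+'.png',d['color'][:,:,::-1]); np.savez('pics/'+f+'.npz',K=d['camera_matrix'],P=d['pose'],c=d['color']); return d
def ray(f,u,v):
    d=np.load('pics/'+f+'.npz');K=d['K'];P=d['P']
    a=np.linalg.inv(K)@[u,v,1]; a=np.array([a[0],-a[1],-a[2]]); a=P[:3,:3]@a
    return P[:3,3],a/np.linalg.norm(a)
def atz(f,u,v,z):
    o,a=ray(f,u,v); return o+a*(z-o[2])/a[2]
def tri(*l):
    A=np.zeros((3,3));b=np.zeros(3);R=[ray(*x) for x in l]
    for o,a in R:
        M=np.eye(3)-np.outer(a,a);A+=M;b+=M@o
    p=np.linalg.solve(A,b); return p,[np.linalg.norm((np.eye(3)-np.outer(a,a))@(p-o)) for o,a in R]
def proj(f,p):
    d=np.load('pics/'+f+'.npz');K=d['K'];P=d['P']
    q=P[:3,:3].T@(np.asarray(p)-P[:3,3]); q=K@[q[0],-q[1],-q[2]]; return q[:2]/q[2]
def crop(f,u0,v0,u1,v1,s,o):
    c=np.load('pics/'+f+'.npz')['c'][v0:v1,u0:u1,::-1]; cv2.imwrite('pics/'+o+'.png',cv2.resize(c,None,fx=s,fy=s,interpolation=cv2.INTER_CUBIC))
E
python3 - <<'E'
from h import *
for n in ['side','top','wrist']:
    d=snap(n,n+'0'); print(n,d['camera_matrix'].tolist(),d['pose'].round(3).tolist())
s=manip.get_state();print({k:np.round(v,4).tolist() for k,v in s.items()},manip.finger_overhang)
E
```

```text
side [[466.28043855169886, 0.0, 319.7009141006549], [0.0, 466.28043855169886, 199.34234983965052], [0.0, 0.0, 1.0]] [[-0.822, 0.26, -0.507, 0.023], [-0.569, -0.413, 0.711, 0.804], [-0.024, 0.873, 0.488, 0.592], [0.0, 0.0, 0.0, 1.0]]
top [[400.40129983095335, 0.0, 321.2602272718594], [0.0, 400.40129983095335, 201.11059448626398], [0.0, 0.0, 1.0]] [[0.003, 0.997, -0.076, 0.486], [-1.0, 0.004, 0.014, 0.022], [0.014, 0.076, 0.997, 1.182], [0.0, 0.0, 0.0, 1.0]]
wrist [[306.4514429253995, 0.0, 315.7957890422007], [0.0, 306.4514429253995, 197.02952022995336], [0.0, 0.0, 1.0]] [[0.428, 0.869, 0.249, 0.358], [-0.904, 0.412, 0.116, -0.578], [-0.001, -0.274, 0.962, 0.384], [0.0, 0.0, 0.0, 1.0]]
{'time': 0.15, 'joints': [-66.7961, 6.6666, 82.6252, 0.0002, 90.7565, -2.167], 'joint_vel': [0.1143, -0.0296, -0.1659, -0.1338, -0.0249, 0.0375], 'tau': [0.0008, -72.1764, -62.2952, 0.0781, 0.0226, -0.0001], 'ee_pos': [0.2892, -0.6098, 0.3022], 'ee_rot': [[0.9036, 0.4285, -0.0003], [0.4285, -0.9036, 0.0008], [0.0, -0.0008, -1.0]], 'force': [0.3714, 0.8427, -0.9121], 'ft_torque': [-0.0196, 0.0344, 0.011], 'width': 0.0932} 0.0841
```

View pics/side0.png

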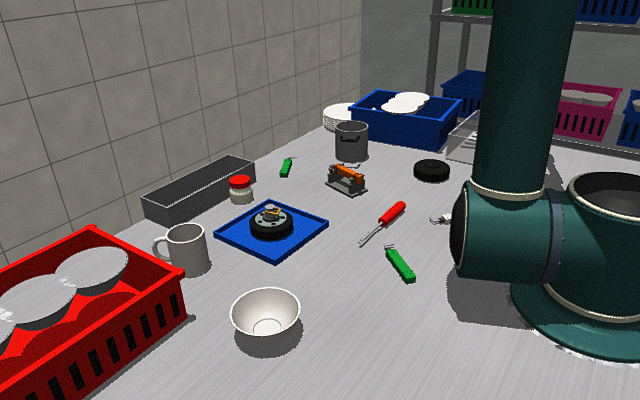

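View pics/top0.png

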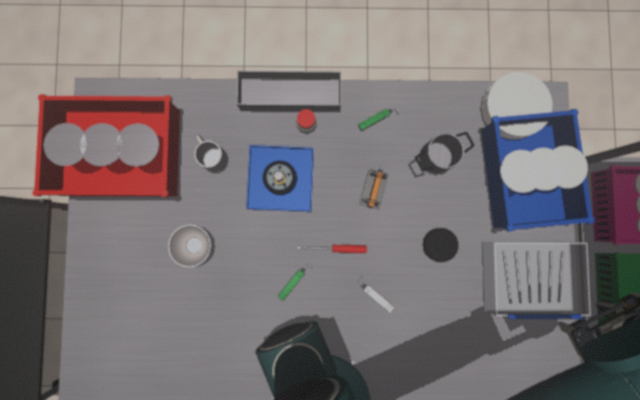

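View pics/wrist0.png

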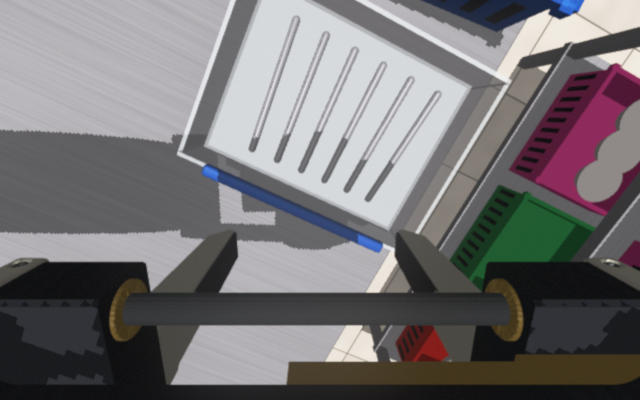

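Pick candidates in the top view: orange on the grey rest (375,188), green (377,119), green (291,284) and white (377,296). By the description it is the orange one, so I'll check that in a close crop.

```bash
python3 - <<'E'
from h import *
crop('top0',340,150,420,220,8,'c1');crop('side0',310,150,380,205,10,'c2');crop('side0',210,190,330,265,6,'c3');crop('top0',240,140,320,215,8,'c4')
print(atz('top0',375,188,.046),atz('top0',280,177,.06))
E
```

```text
[ 0.61150764 -0.1476041   0.046     ] [0.63984908 0.12272154 0.06      ]
```

View pics/c1.png

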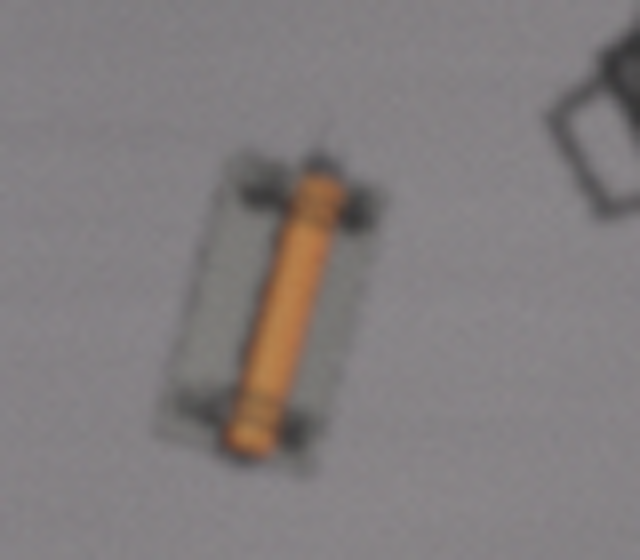

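View pics/c2.png

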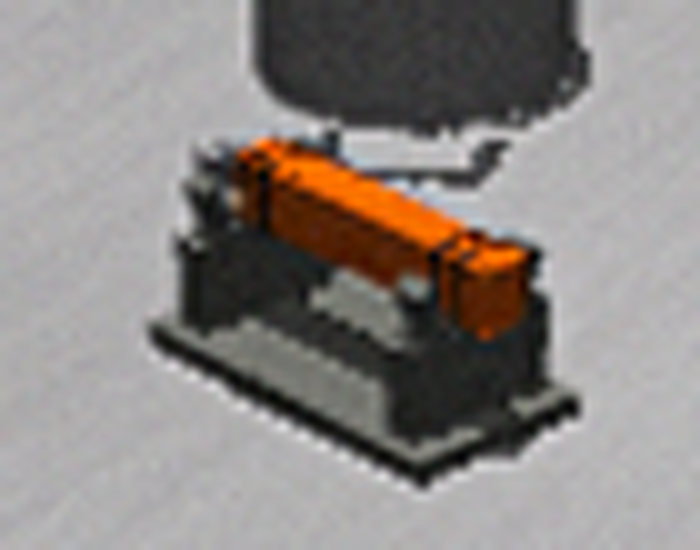

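View pics/c3.png

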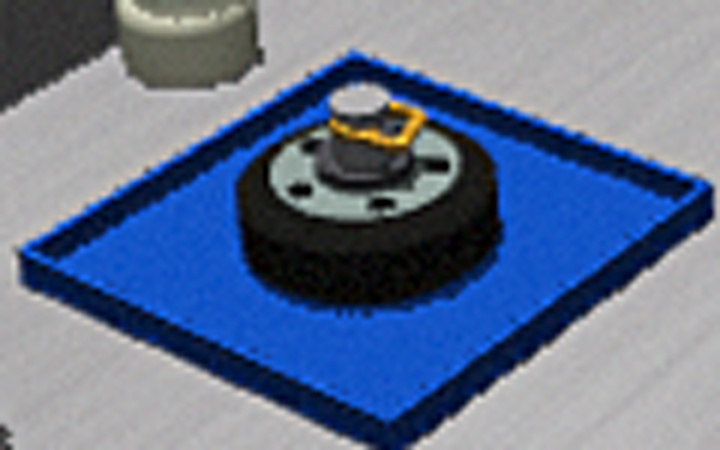

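View pics/c4.png

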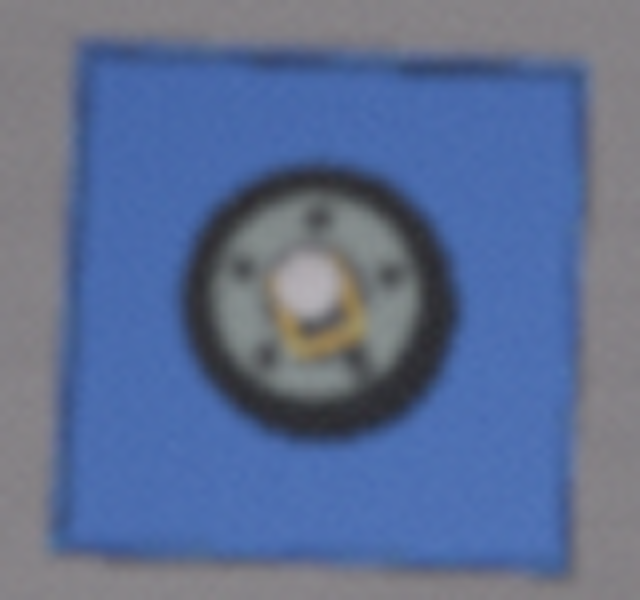

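The close crop confirms the orange-handled pick on the grey rest: handle (249,440)→(320,175) in the crop, shank pointing away from the robot, and pin at about (358,165) in the side view. The ring's bridge points toward the robot and slightly right. Next I move over the rest and look with the wrist camera.

```bash
cat >> h.py <<'E'
from scipy.spatial.transform import Rotation as Ro
def yawR(y):
    y=np.radians(y);c,s=np.cos(y),np.sin(y); return np.array([[c,s,0],[s,-c,0],[0,0,-1.]])
def to(p,yaw,R0=None,p0=None):
    s=manip.get_state(); R0=np.array(s['ee_rot']) if R0 is None else R0; p0=np.array(s['ee_pos']) if p0 is None else p0
    print('slide',(R0.T@(np.array(p)-p0)).round(4).tolist(),'rot',np.degrees(Ro.from_matrix(R0.T@yawR(yaw)).as_rotvec()).round(2).tolist())
E
python3 - <<'E'
from h import *
to([.60,-.15,.25],-15)
E
```

```text
slide [0.4779, -0.2823, 0.0525] rot [-0.05, 0.02, 40.37]
```

Emit:
carry_out(targets=[{"delta_rot":[0,0,40.4],"slide":[0.478,-0.282,0.052],"hand":0.093},{"delta_rot":[0,0,40.4],"slide":[0.478,-0.282,0.052],"hand":0.093},{"delta_rot":[0,0,40.4],"slide":[0.478,-0.282,0.052],"hand":0.093},{"delta_rot":[0,0,40.4],"slide":[0.478,-0.282,0.052],"hand":0.093},{"delta_rot":[0,0,40.4],"slide":[0.478,-0.282,0.052],"hand":0.093},{"delta_rot":[0,0,40.4],"slide":[0.478,-0.282,0.052],"hand":0.093},{"delta_rot":[0,0,40.4],"slide":[0.478,-0.282,0.052],"hand":0.093},{"delta_rot":[0,0,40.4],"slide":[0.478,-0.282,0.052],"hand":0.093},{"delta_rot":[0,0,40.4],"slide":[0.478,-0.282,0.052],"hand":0.093},{"delta_rot":[0,0,40.4],"slide":[0.478,-0.282,0.052],"hand":0.093},{"delta_rot":[0,0,40.4],"slide":[0.478,-0.282,0.052],"hand":0.093},{"delta_rot":[0,0,40.4],"slide":[0.478,-0.282,0.052],"hand":0.093},{"delta_rot":[0,0,40.4],"slide":[0.478,-0.282,0.052],"hand":0.093},{"delta_rot":[0,0,40.4],"slide":[0.478,-0.282,0.052],"hand":0.093},{"delta_rot":[0,0,40.4],"slide":[0.478,-0.282,0.052],"hand":0.093},{"delta_rot":[0,0,40.4],"slide":[0.478,-0.282,0.052],"hand":0.093},{"delta_rot":[0,0,40.4],"slide":[0.478,-0.282,0.052],"hand":0.093},{"delta_rot":[0,0,40.4],"slide":[0.478,-0.282,0.052],"hand":0.093}])

```text
time: 1.65
ee_pos: [0.5998, -0.1512, 0.2509]
ee_rot: [[0.966, -0.26, 0.0], [-0.26, -0.966, -0.0], [0.0, 0.0, -1.0]]
force: [-0.1, 0.1, 0.0]
width: 0.0933
```

```bash
python3 - <<'E'
from h import *
s=manip.get_state();print(s['time'],s['ee_pos'],s['ee_rot'],s['force'])
snap('wrist','w1');snap('top','t1');print(np.load('pics/w1.npz')['P'].round(4))
E
```

```text
1.65 [ 0.59983433 -0.15124839  0.25091729] [[ 9.65507668e-01 -2.60374600e-01  1.02065833e-04]
 [-2.60374571e-01 -9.65507653e-01 -2.35319433e-04]
 [ 1.59816546e-04  2.00627370e-04 -9.99999967e-01]] [-0.08339993  0.08150171  0.02767108]
[[-2.607e-01  9.283e-01  2.650e-01  6.737e-01]
 [-9.654e-01 -2.507e-01 -7.140e-02 -1.717e-01]
 [ 2.000e-04 -2.744e-01  9.616e-01  3.325e-01]
 [ 0.000e+00  0.000e+00  0.000e+00  1.000e+00]]
```

View pics/w1.png

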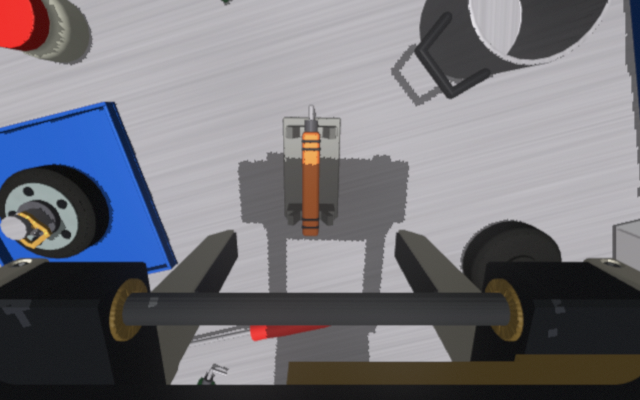

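```bash
python3 - <<'E'
from h import *
crop('w1',260,90,360,250,5,'c5'); crop('t1',350,150,400,215,9,'c6')
E
```

```text
(no output)
```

View pics/c5.png

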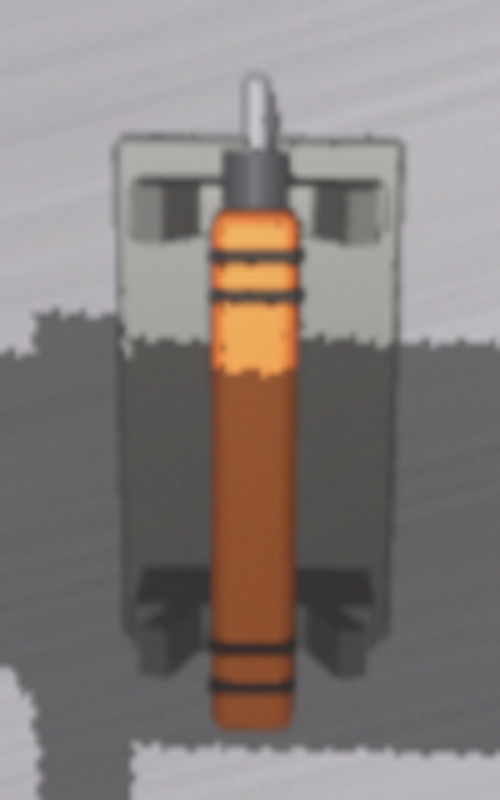

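```bash
python3 - <<'E'
from h import *
f=atz('w1',311.3,132,.057);b=atz('w1',310.4,235.8,.057);d=f-b
print(f,b,np.linalg.norm(d),np.degrees(np.arctan2(d[1],d[0])))
u=d/np.linalg.norm(d); o=b+u*.055; print('origin',o)
# triangulate handle front/back with side view
print('pred side',proj('side0',f),proj('side0',b))
# pin tip of shank end
print('shank end @.0485',atz('w1',310.8,104.5,.0485), (atz('w1',310.8,104.5,.0485)-o)@u)
# rest corners
for p in [(283.5,118),(341,118),(338,217),(284.5,216.5)]: print(atz('w1',*p,.008))
to([o[0],o[1],.166],-15.)
E
```

```text
[ 0.65633317 -0.16294689  0.057     ] [ 0.56135557 -0.13598281  0.057     ] 0.09873097972875933 -15.84921098577592
origin [ 0.61426468 -0.15100367  0.057     ]
pred side [335.44836357 163.66981497] [360.64323223 175.58392526]
shank end @.0485 [ 0.67898865 -0.1685799   0.0485    ] 0.06706359892618187
[ 0.67426508 -0.13758988  0.008     ]
[ 0.65888845 -0.19452998  0.008     ]
[ 0.55525003 -0.16557151  0.008     ]
[ 0.57147333 -0.10778796  0.008     ]
slide [0.0138, -0.004, 0.085] rot [0.01, -0.02, -0.11]
```

Emit:
carry_out(targets=[{"delta_rot":[0,0,0.8],"slide":[0.0138,-0.004,0.035],"hand":0.093},{"delta_rot":[0,0,0.8],"slide":[0.0138,-0.004,0.07],"hand":0.093},{"delta_rot":[0,0,0.8],"slide":[0.0138,-0.004,0.085],"hand":0.093},{"delta_rot":[0,0,0.8],"slide":[0.0138,-0.004,0.085],"hand":0.093},{"delta_rot":[0,0,0.8],"slide":[0.0138,-0.004,0.085],"hand":0.093}])

```text
time: 2.17
ee_pos: [0.6144, -0.1504, 0.1663]
ee_rot: [[0.962, -0.273, -0.001], [-0.273, -0.962, 0.0], [-0.001, 0.0, -1.0]]
force: [0.3, -0.1, 1.1]
width: 0.0931
```

```bash
python3 - <<'E'
from h import *
s=manip.get_state();print(s['time'],s['ee_pos'])
snap('wrist','w2');crop('w2',210,60,410,400,2,'c7')
E
```

```text
2.1667 [ 0.61439144 -0.15043541  0.16626874]
```

View pics/w2.png

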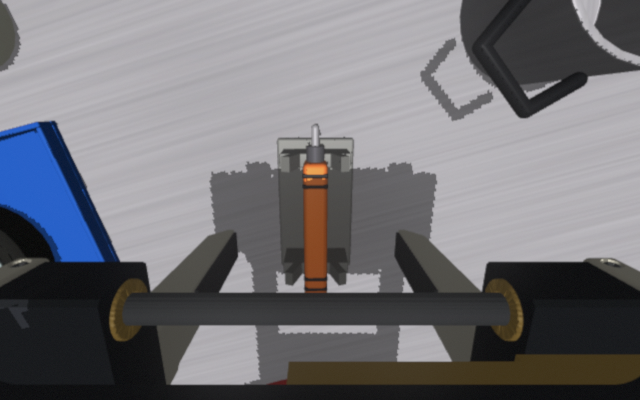

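```bash
python3 - <<'E'
from h import *
print(tri(('w1',311.3,132),('w2',315.5,163.5)))
print(tri(('w1',310.8,104.5),('w2',315.7,124)))
for z in (.052,.057): print(atz('w2',315.5,163.5,z))
print(tri(('w1',311,151.5),('w2',315.7,185.5)), 'stripe2')
E
python3 - <<'E'
from h import *
crop('w2',270,110,360,300,4,'c8')
E
```

```text
(array([ 0.65620581, -0.1627513 ,  0.054671  ]), [np.float64(0.00012319998724347742), np.float64(0.00012319998724339272)])
(array([ 0.67912112, -0.16888305,  0.04089286]), [np.float64(0.0003863940518655028), np.float64(0.0003863940518654624)])
[ 0.65578474 -0.16250174  0.052     ]
[ 0.65660822 -0.16274092  0.057     ]
(array([ 0.63651701, -0.15697948,  0.0299138 ]), [np.float64(0.0001625098051185584), np.float64(0.0001625098051185024)]) stripe2
```

View pics/c8.png

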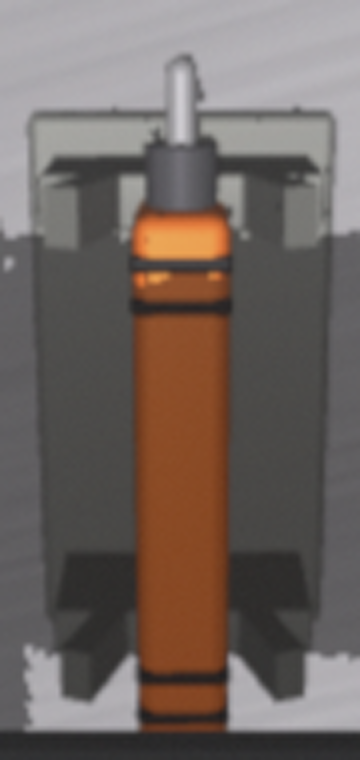

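Emit:
carry_out(targets=[{"delta_rot":[0,0,0],"slide":[-0.001,0,0.02],"hand":0.093},{"delta_rot":[0,0,0],"slide":[-0.001,0,0.04],"hand":0.093},{"delta_rot":[0,0,0],"slide":[-0.001,0,0.055],"hand":0.093},{"delta_rot":[0,0,0],"slide":[-0.001,0,0.055],"hand":0.06},{"delta_rot":[0,0,0],"slide":[-0.001,0,0.055],"hand":0.03},{"delta_rot":[0,0,0],"slide":[-0.001,0,0.055],"hand":0.02},{"delta_rot":[0,0,0],"slide":[-0.001,0,0.055],"hand":0.0},{"delta_rot":[0,0,0],"slide":[-0.001,0,0.055],"hand":0.0},{"delta_rot":[0,0,0],"slide":[-0.001,0,0.055],"hand":0.0},{"delta_rot":[0,0,0],"slide":[-0.001,0,0.055],"hand":0.0},{"delta_rot":[0,0,0],"slide":[-0.001,0,0.055],"hand":0.0},{"delta_rot":[0,0,0],"slide":[-0.001,0,0.055],"hand":0.0}])

```text
time: 3.22
ee_pos: [0.6137, -0.1497, 0.1108]
ee_rot: [[0.962, -0.273, 0.0], [-0.273, -0.962, -0.0], [0.0, 0.0, -1.0]]
force: [-0.1, -0.2, 0.3]
width: 0.0377
```

```bash
python3 - <<'E'
from h import *
s=manip.get_state();print(s['time'],s['ee_pos'],s['width'],s['force'])
snap('wrist','w3');snap('side','s3')
E
```

```text
3.2167 [ 0.61369094 -0.14971003  0.1107956 ] 0.03767815848147034 [-0.12925541 -0.1557399   0.33068114]
```

View pics/w3.png

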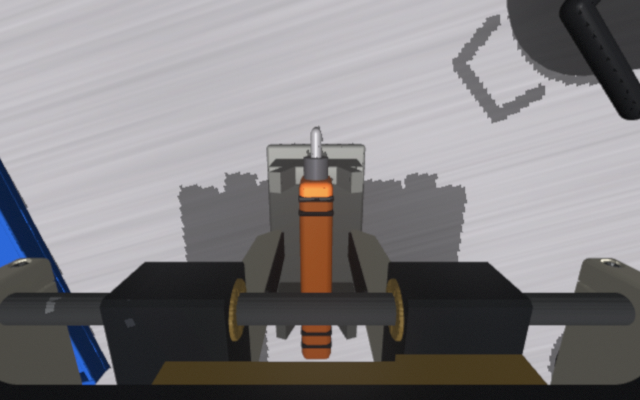

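View pics/s3.png

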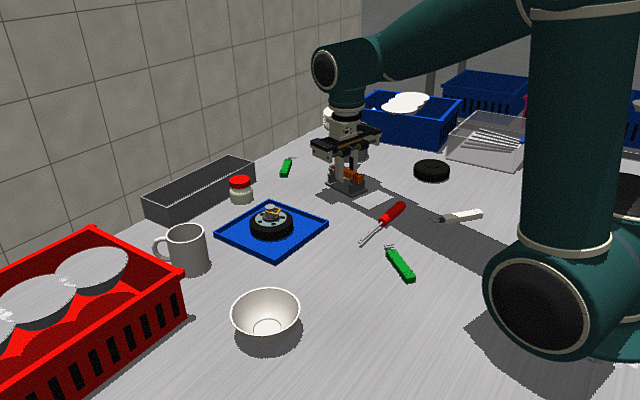

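The wrist view shows the pads at (265–285) and (350–370) either side of the handle centre (316), still closing.

Emit:
carry_out(targets=[{"delta_rot":[0,0,0],"slide":[0,0,0],"hand":0.0},{"delta_rot":[0,0,0],"slide":[0,0,0],"hand":0.0},{"delta_rot":[0,0,0],"slide":[0,0,0],"hand":0.0},{"delta_rot":[0,0,0],"slide":[0,0,0],"hand":0.0},{"delta_rot":[0,0,0],"slide":[0,0,0],"hand":0.0},{"delta_rot":[0,0,0],"slide":[0,0,0],"hand":0.0},{"delta_rot":[0,0,0],"slide":[0,0,0],"hand":0.0}])

```text
time: 3.9
ee_pos: [0.6137, -0.1498, 0.1107]
ee_rot: [[0.962, -0.273, -0.0], [-0.273, -0.962, 0.0], [-0.0, 0.0, -1.0]]
force: [1.0, 0.5, -0.4]
width: 0.0157
```

```bash
python3 - <<'E'
from h import *
s=manip.get_state();print(s['time'],s['ee_pos'],s['width'],s['force'])
snap('wrist','w4')
E
```

```text
3.9 [ 0.61366515 -0.14976382  0.11072333] 0.015702819832570596 [ 0.96866296  0.47214883 -0.3866331 ]
```

View pics/w4.png

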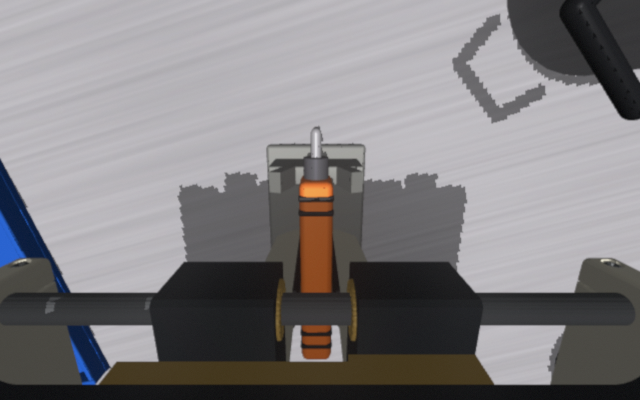

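```bash
python3 - <<'E'
from h import *
print(atz('top0',279,175.6,.068), tri(('top0',279,175.6),('side0',210+360/6,190+98/6)))
to([.532,.094,.20],15)
E
```

```text
[0.64268945 0.12484256 0.068     ] (array([0.64361645, 0.1255358 , 0.0677504 ]), [np.float64(0.0011002418562544838), np.float64(0.001100241856254597)])
slide [-0.1451, -0.2122, -0.0893] rot [-0.0, 0.0, -30.83]
```

Emit:
carry_out(targets=[{"delta_rot":[0,0,0],"slide":[0,0,-0.01],"hand":0.0},{"delta_rot":[0,0,0],"slide":[0,0,-0.03],"hand":0.0},{"delta_rot":[0,0,0],"slide":[0,0,-0.06],"hand":0.0},{"delta_rot":[0,0,0],"slide":[0,0,-0.09],"hand":0.0},{"delta_rot":[0,0,0],"slide":[0,0,-0.09],"hand":0.0},{"delta_rot":[0,0,0],"slide":[0,0,-0.09],"hand":0.0}])

```text
time: 4.45
ee_pos: [0.6142, -0.1499, 0.2033]
ee_rot: [[0.962, -0.273, 0.003], [-0.273, -0.962, -0.001], [0.004, 0.0, -1.0]]
force: [0.4, -0.1, -1.6]
width: 0.0159
```

```bash
python3 - <<'E'
from h import *
snap('wrist','w5');crop('w5',260,100,370,400,2,'c9')
to([.532,.094,.20],15)
E
```

```text
slide [-0.1451, -0.2122, 0.0012] rot [0.01, -0.05, -30.83]
```

View pics/w5.png

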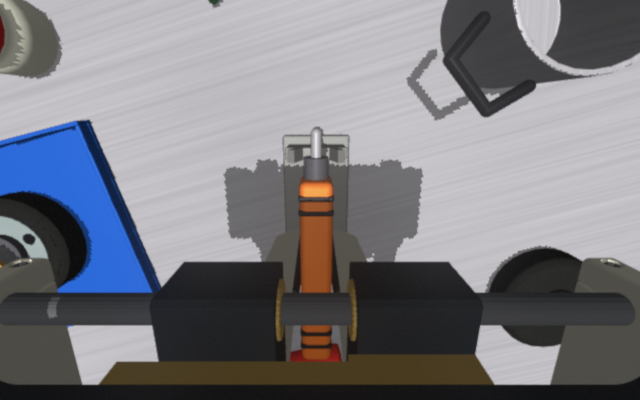

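The pick is lifted and sits unchanged in the grip: handle front at (316,181), pin top at (317,128).

Emit:
carry_out(targets=[{"delta_rot":[0,0,-6],"slide":[-0.02,-0.029,0],"hand":0.0},{"delta_rot":[0,0,-12],"slide":[-0.04,-0.058,0],"hand":0.0},{"delta_rot":[0,0,-18],"slide":[-0.062,-0.09,0],"hand":0.0},{"delta_rot":[0,0,-24],"slide":[-0.085,-0.124,0],"hand":0.0},{"delta_rot":[0,0,-30.8],"slide":[-0.108,-0.158,0],"hand":0.0},{"delta_rot":[0,0,-30.8],"slide":[-0.128,-0.187,0],"hand":0.0},{"delta_rot":[0,0,-30.8],"slide":[-0.14,-0.205,0],"hand":0.0},{"delta_rot":[0,0,-30.8],"slide":[-0.145,-0.212,0],"hand":0.0},{"delta_rot":[0,0,-30.8],"slide":[-0.145,-0.212,0],"hand":0.0},{"delta_rot":[0,0,-30.8],"slide":[-0.145,-0.212,0],"hand":0.0},{"delta_rot":[0,0,-30.8],"slide":[-0.145,-0.212,0],"hand":0.0}])

```text
time: 5.42
ee_pos: [0.5323, 0.0927, 0.2003]
ee_rot: [[0.966, 0.258, -0.001], [0.258, -0.966, -0.0], [-0.001, 0.0, -1.0]]
force: [0.2, 0.1, -0.7]
width: 0.016
```

```bash
python3 - <<'E'
from h import *
s=manip.get_state();print(s['time'],s['ee_pos'],s['ee_rot'],s['force'])
snap('wrist','w6');crop('w6',240,0,400,200,4,'c10')
E
```

```text
5.4167 [0.53229016 0.09274975 0.20025399] [[ 9.66273549e-01  2.57516762e-01 -7.38060932e-04]
 [ 2.57516538e-01 -9.66273814e-01 -3.86226708e-04]
 [-8.12628804e-04  1.83137756e-04 -9.99999653e-01]] [ 0.15062276  0.08294518 -0.70769378]
```

View pics/w6.png

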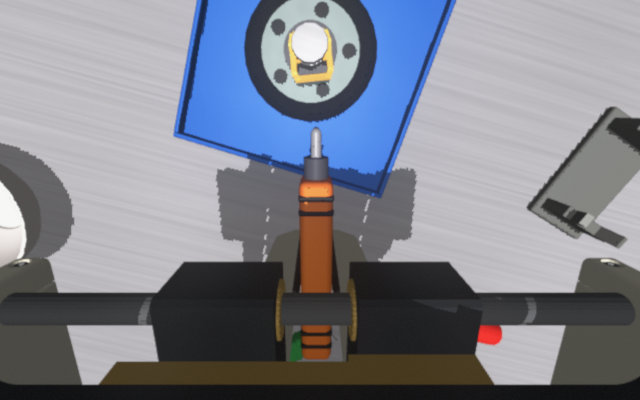

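View pics/c10.png

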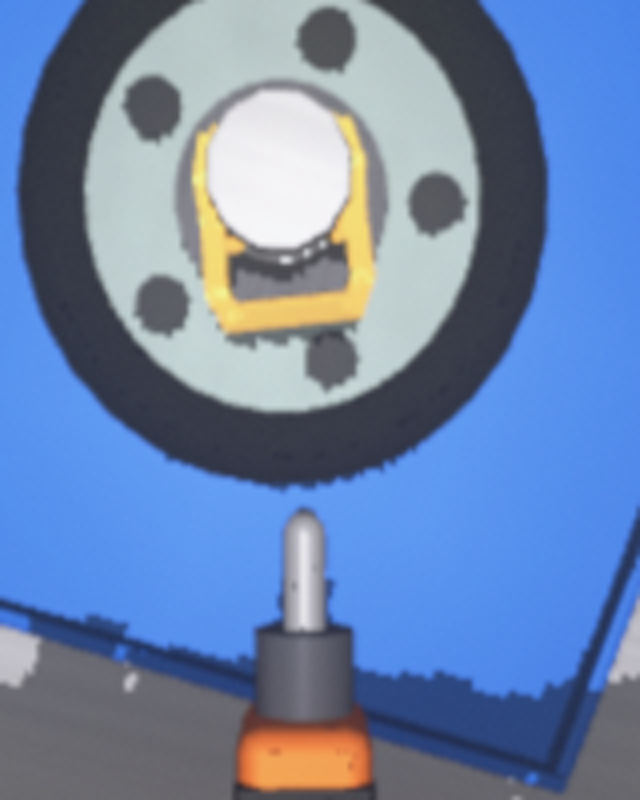

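```bash
python3 - <<'E'
from h import *
f=lambda x,y:(240+x/4-.4,y/4-.4)
def P(x,y,z,n='w6'): return atz(n,*f(x,y),z)
ax=P(280,168,.068);print('axle',ax)
a=P(232,298,.0605);b=P(350,290,.0605);d=a-b
print(a,b,np.linalg.norm(d[:2]),'bridge dir',np.degrees(np.arctan2(d[1],d[0])))
n=np.array([d[1],-d[0]])/np.hypot(*d[:2]); n=n if n[0]<0 else -n
print('ring x deg',np.degrees(np.arctan2(n[1],n[0])),'inner dist',(a[:2]-ax[:2])@n,(b[:2]-ax[:2])@n)
for l in [((197,150),(212,290)),((362,150),(373,262))]:
    q=[P(*p,.0605) for p in l]; e=q[1]-q[0]; print('arm dir',np.degrees(np.arctan2(e[1],e[0])),q)
# shank tip top
s=manip.get_state();p0=np.array(s['ee_pos']);R=np.array(s['ee_rot'])
for z in (.137,.1377): 
  t=P(303,512,z);print('shank end',t,R.T@(t-p0))
E
```

```text
axle [0.64510448 0.12617422 0.068     ]
[0.62513758 0.12948542 0.0605    ] [0.63145925 0.11061153 0.0605    ] 0.019904453066429406 bridge dir 108.51788024735859
ring x deg -161.48211975264144 inner dist 0.01788146337927863 0.017881463379278626
arm dir -159.71622079205673 [array([0.64556496, 0.14045792, 0.0605    ]), array([0.62549093, 0.13303878, 0.0605    ])]
arm dir -158.17707492614093 [array([0.6524978 , 0.11440542, 0.0605    ]), array([0.63665066, 0.10805966, 0.0605    ])]
shank end [0.59835509 0.10987678 0.137     ] [0.06826132 0.00027839 0.06330171]
shank end [0.59839328 0.10988585 0.1377    ] [0.06830011 0.00027953 0.06260169]
```

```bash
python3 - <<'E'
from h import *
f=lambda x,y:(240+x/4-.4,y/4-.4)
p0=np.array([0.53229016,0.09274975,0.20025399]);R=np.array([[9.66273549e-01,2.57516762e-01,-7.38e-04],[2.57516538e-01,-9.66273814e-01,-3.86e-04],[-8.1e-04,1.8e-04,-1]])
t=atz('w6',*f(303,507),.1153);l=R.T@(t-p0);print('tip front tool',l)
pin=np.array([l[0]-.002,l[1],.085]);print(pin)
yaw=19.3;u=np.array([np.cos(np.radians(yaw)),np.sin(np.radians(yaw))])
eye=np.array([.6451,.1262])-.0148*u;print('eye',eye)
def tcp(back,tipz):
    Y=yawR(yaw);tip=np.array([*(eye-back*u),tipz]);return tip-Y@pin
to(tcp(0.0,.085),yaw);print(tcp(0,.085))
E
```

```text
tip front tool [0.06774689 0.00041556 0.08489908]
[0.06574689 0.00041556 0.085     ]
eye [0.63113175 0.12130839]
slide [0.0373, 0.0023, 0.0303] rot [0.01, 0.04, -4.4]
[0.56894242 0.09997029 0.17      ]
```

Emit:
carry_out(targets=[{"delta_rot":[0,0,-2.2],"slide":[0.015,0.001,0.012],"hand":0.0},{"delta_rot":[0,0,-4.4],"slide":[0.03,0.002,0.024],"hand":0.0},{"delta_rot":[0,0,-4.4],"slide":[0.037,0.0023,0.03],"hand":0.0},{"delta_rot":[0,0,-4.4],"slide":[0.037,0.0023,0.03],"hand":0.0},{"delta_rot":[0,0,-4.4],"slide":[0.037,0.0023,0.03],"hand":0.0},{"delta_rot":[0,0,-4.4],"slide":[0.037,0.0023,0.03],"hand":0.0}])

```text
time: 5.97
ee_pos: [0.5682, 0.1007, 0.1712]
ee_rot: [[0.944, 0.33, 0.0], [0.33, -0.944, -0.0], [0.0, 0.0, -1.0]]
force: [-0.4, 0.5, -1.2]
width: 0.0157
```

```bash
python3 - <<'E'
from h import *
s=manip.get_state();print(s['time'],s['ee_pos'],s['force'])
snap('wrist','w7');crop('w7',250,50,380,200,5,'c11');snap('side','s7');crop('side0' and 's7',210,170,340,260,6,'c12')
E
```

```text
5.9667 [0.56816069 0.10069197 0.17119577] [-0.35506003  0.48635029 -1.17369812]
```

View pics/c11.png

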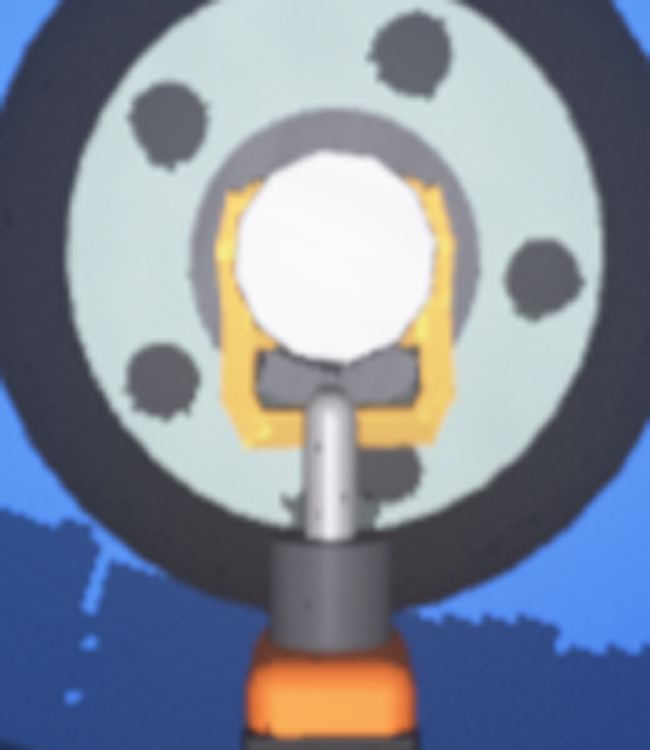

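View pics/c12.png

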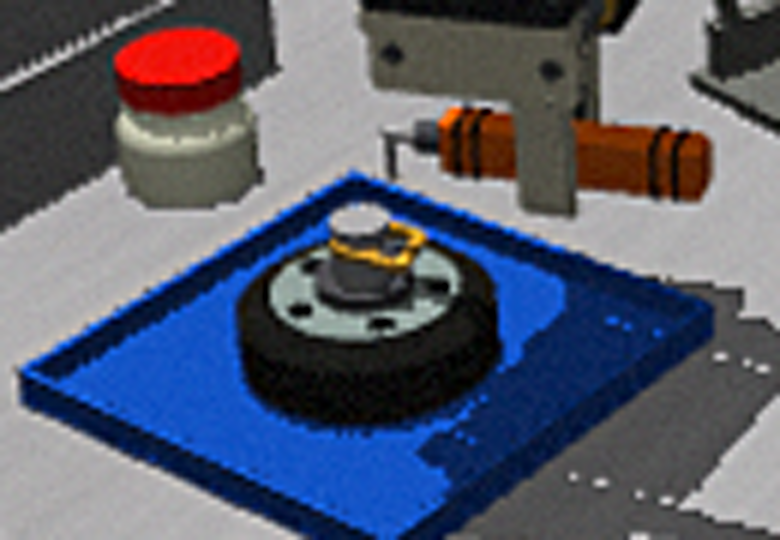

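```bash
cat > m.py <<'E'
from h import *
s=manip.get_state();p0=np.array(s['ee_pos']);R=np.array(s['ee_rot'])
f=lambda x,y:(250+x/5-.4,50+y/5-.4)
P=lambda x,y,z: R.T@(atz('w7',*f(x,y),z)-p0)
print('axle',P(335,257,.068),'edges',P(335,152,.068),P(335,362,.068),P(236,257,.068),P(434,257,.068))
a=P(258,408,.0605);b=P(418,410,.0605);print('inner edge',a,b)
print('arms outer',P(219,250,.0605),P(221,390,.0605),P(455,250,.0605),P(455,390,.0605))
tz=p0[2]-.085
print('tip front',P(330,386,tz),'axis tip x',P(330,386,tz)[0]-.002)
print('tip side view',tri(('s7',210+392/6-.4,170+178/6-.4),('w7',*f(330,390))),'model',p0+R@[.0657,.0004,.085])
print(atz('s7',210+392/6-.4,170+178/6-.4,tz))
E
python3 m.py
```

```text
axle [0.0808213  0.00133275 0.10360873] edges [0.09215922 0.00133578 0.10361887] [0.06906897 0.00132961 0.10359821] [ 0.08083264 -0.0100673   0.10360634] [0.08080997 0.01273244 0.10361111]
inner edge [ 0.06328809 -0.00812744  0.11109106] [0.06302787 0.01155561 0.11109496]
arms outer [ 0.08182109 -0.01253465  0.11110671] [ 0.06545501 -0.01263375  0.11109206] [0.08179298 0.01570966 0.11111261] [0.0654271  0.01605694 0.11109805]
tip front [0.06731629 0.00076139 0.0850604 ] axis tip x 0.06531629282082438
tip side view (array([0.63162691, 0.12227352, 0.08817747]), [np.float64(0.00013937167859378604), np.float64(0.00013937167859379856)]) model [0.63038841 0.12228321 0.086595  ]
[0.63351539 0.1199481  0.08653612]
```

Emit:
carry_out(targets=[{"delta_rot":[0,0,0],"slide":[0.0004,0.001,0.003],"hand":0.0},{"delta_rot":[0,0,0],"slide":[0.0004,0.001,0.006],"hand":0.0},{"delta_rot":[0,0,0],"slide":[0.0004,0.001,0.009],"hand":0.0},{"delta_rot":[0,0,0],"slide":[0.0004,0.001,0.012],"hand":0.0},{"delta_rot":[0,0,0],"slide":[0.0004,0.001,0.014],"hand":0.0},{"delta_rot":[0,0,0],"slide":[0.0004,0.001,0.016],"hand":0.0},{"delta_rot":[0,0,0],"slide":[0.0004,0.001,0.016],"hand":0.0},{"delta_rot":[0,0,0],"slide":[0.0004,0.001,0.016],"hand":0.0}])

```text
time: 6.73
ee_pos: [0.569, 0.1003, 0.1546]
ee_rot: [[0.943, 0.332, -0.0], [0.332, -0.943, -0.0], [-0.0, -0.0, -1.0]]
force: [-0.0, 0.6, -0.7]
width: 0.016
```

```bash
python3 - <<'E'
from h import *
s=manip.get_state();print(s['time'],s['ee_pos'],s['force'])
snap('wrist','w8');crop('w8',250,50,380,200,5,'c13')
E
```

```text
6.7333 [0.5690385  0.10031156 0.15461526] [-0.03057374  0.63047451 -0.73218434]
```

View pics/c13.png

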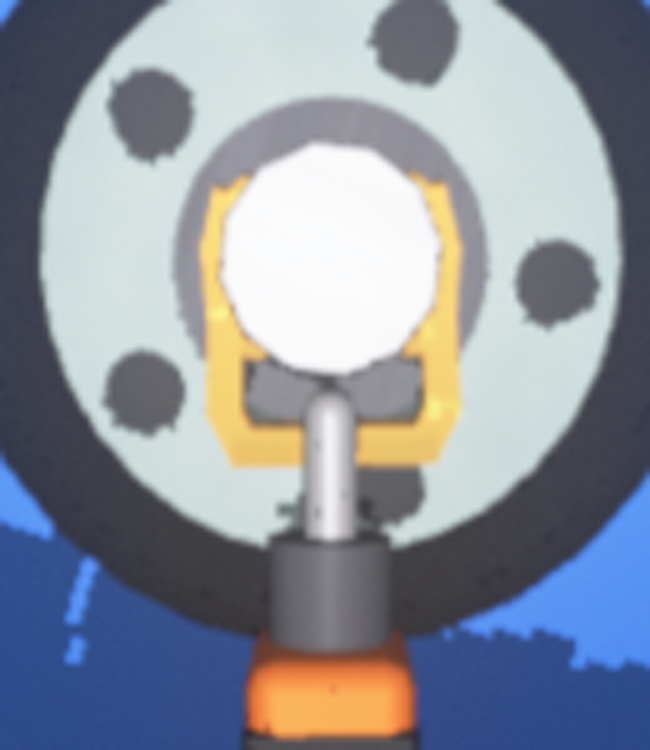

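```bash
sed -i "s/'w7'/'w8'/g;/side view/d;/s7/d" m.py; python3 - <<'E'
exec(open('m.py').read().split("print('axle'")[0])
for q in [(331,143),(331,374),(221,258),(441,258)]: print('axle',P(*q,.068))
print('inner',P(246,423,.0605),P(420,425,.0605),'outer arms',P(204,250,.0605),P(462,250,.0605))
print('tip front',P(330,388,p0[2]-.085),P(330,384,p0[2]-.085))
E
```

```text
axle [0.09169653 0.00064961 0.08676771]
axle [0.06856522 0.00064146 0.08676866]
axle [ 0.08041373 -0.01088549  0.08676839]
axle [0.08040531 0.01217621 0.08676795]
inner [ 0.06284917 -0.00894099  0.09426907] [0.06262124 0.01066884 0.09426871] outer arms [ 0.08143669 -0.01324417  0.09426839] [0.08142634 0.01496793 0.09426786]
tip front [0.06719922 0.00053547 0.08499723] [0.06761326 0.00053569 0.08499722]
```

The pin tip at (330,386) in the crop lies centred in the gap, between the axle edge (y 374) and the bridge's inner edge (y 424). I'll feel downward.

Emit:
carry_out(targets=[{"delta_rot":[0,0,0],"slide":[0.0,0,0.002],"hand":0.0},{"delta_rot":[0,0,0],"slide":[0.0,0,0.004],"hand":0.0},{"delta_rot":[0,0,0],"slide":[0.0,0,0.006],"hand":0.0},{"delta_rot":[0,0,0],"slide":[0.0,0,0.007],"hand":0.0},{"delta_rot":[0,0,0],"slide":[0.0,0,0.008],"hand":0.0},{"delta_rot":[0,0,0],"slide":[0.0,0,0.008],"hand":0.0}])

```text
time: 7.28
ee_pos: [0.569, 0.1003, 0.1465]
ee_rot: [[0.943, 0.332, -0.0], [0.332, -0.943, -0.0], [-0.0, -0.0, -1.0]]
force: [0.9, 0.4, -2.1]
width: 0.0161
```

Emit:
carry_out(targets=[{"delta_rot":[0,0,0],"slide":[0.0,0,0.001],"hand":0.0},{"delta_rot":[0,0,0],"slide":[0.0,0,0.002],"hand":0.0},{"delta_rot":[0,0,0],"slide":[0.0,0,0.003],"hand":0.0},{"delta_rot":[0,0,0],"slide":[0.0,0,0.003],"hand":0.0}])

```text
time: 7.62
ee_pos: [0.569, 0.1003, 0.1435]
ee_rot: [[0.943, 0.332, -0.0], [0.332, -0.943, -0.0], [-0.0, -0.0, -1.0]]
force: [-0.4, -0.3, -1.2]
width: 0.0156
```

```bash
python3 - <<'E'
from h import *
s=manip.get_state();print(s['time'],s['ee_pos'],s['force'],s['ft_torque'])
snap('wrist','w9');crop('w9',250,50,380,200,5,'c14')
E
```

```text
7.6167 [0.56900323 0.10030196 0.14352369] [-0.36034707 -0.27515529 -1.16872224] [-0.01036438  0.00474598  0.0035145 ]
```

View pics/c14.png

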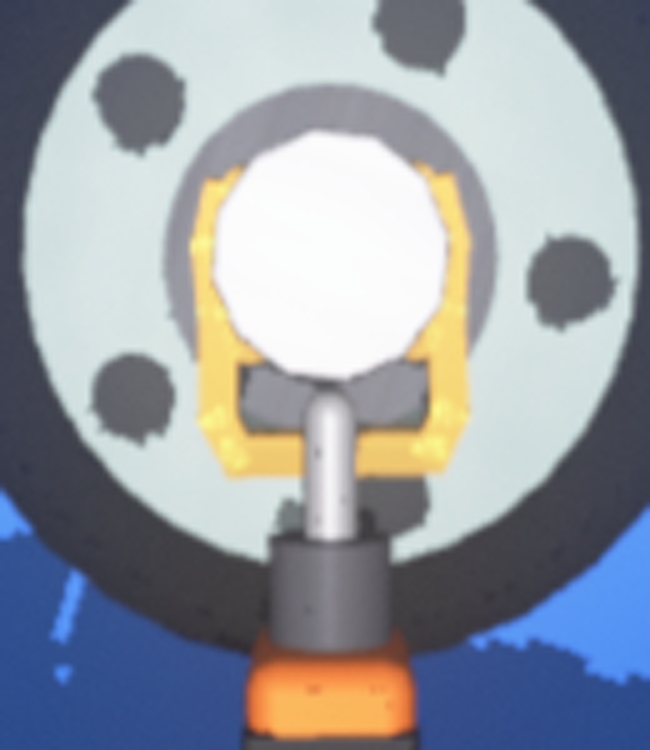

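No contact force so far, and the ring has not moved. I'll go deeper.

Emit:
carry_out(targets=[{"delta_rot":[0,0,0],"slide":[0.0,0,0.001],"hand":0.0},{"delta_rot":[0,0,0],"slide":[0.0,0,0.002],"hand":0.0},{"delta_rot":[0,0,0],"slide":[0.0,0,0.003],"hand":0.0},{"delta_rot":[0,0,0],"slide":[0.0,0,0.004],"hand":0.0},{"delta_rot":[0,0,0],"slide":[0.0,0,0.005],"hand":0.0},{"delta_rot":[0,0,0],"slide":[0.0,0,0.006],"hand":0.0},{"delta_rot":[0,0,0],"slide":[0.0,0,0.0065],"hand":0.0},{"delta_rot":[0,0,0],"slide":[0.0,0,0.0065],"hand":0.0}])

```text
time: 8.33
ee_pos: [0.569, 0.1003, 0.1371]
ee_rot: [[0.943, 0.332, -0.0], [0.332, -0.943, 0.0], [-0.0, -0.0, -1.0]]
force: [0.2, -0.5, -0.4]
width: 0.0156
```

```bash
python3 - <<'E'
from h import *
s=manip.get_state();print(s['time'],s['ee_pos'],s['force'],s['ft_torque'])
snap('wrist','w10');crop('w10',250,50,380,200,5,'c15');snap('side','s10');crop('s10',210,170,340,260,6,'c16')
E
```

```text
8.3333 [0.56902451 0.10030099 0.13709623] [ 0.21341476 -0.47002211 -0.38666661] [-0.02540682 -0.03158439 -0.03654791]
```

View pics/c15.png

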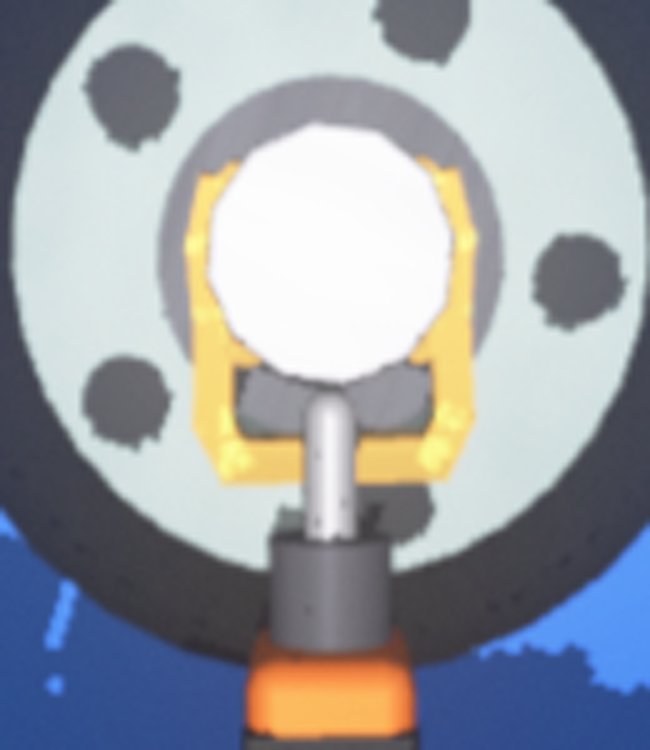

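View pics/c16.png

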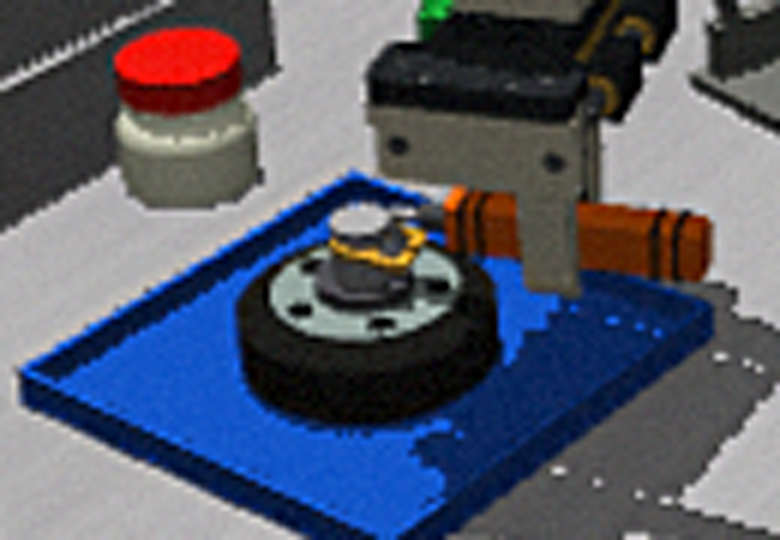

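The pin is in the gap with its tip well below the ring and free of force. I'll pull slowly along −tool x.

Emit:
carry_out(targets=[{"delta_rot":[0,0,0],"slide":[-0.0004,0,0],"hand":0.0},{"delta_rot":[0,0,0],"slide":[-0.0009,0,0],"hand":0.0},{"delta_rot":[0,0,0],"slide":[-0.0014,0,0],"hand":0.0},{"delta_rot":[0,0,0],"slide":[-0.0019,0,0],"hand":0.0},{"delta_rot":[0,0,0],"slide":[-0.0024,0,0],"hand":0.0}])

```text
time: 8.85
ee_pos: [0.567, 0.0995, 0.1375]
ee_rot: [[0.943, 0.332, 0.001], [0.332, -0.943, 0.0], [0.001, 0.0, -1.0]]
force: [3.3, 1.3, -1.9]
width: 0.0155
```

Emit:
carry_out(targets=[{"delta_rot":[0,0,0],"slide":[-0.0005,0,0],"hand":0.0},{"delta_rot":[0,0,0],"slide":[-0.001,0,0],"hand":0.0},{"delta_rot":[0,0,0],"slide":[-0.0015,0,0],"hand":0.0},{"delta_rot":[0,0,0],"slide":[-0.002,0,0],"hand":0.0}])

```text
time: 9.18
ee_pos: [0.5655, 0.099, 0.1378]
ee_rot: [[0.943, 0.332, 0.002], [0.332, -0.943, 0.001], [0.002, 0.0, -1.0]]
force: [6.7, 3.3, -0.9]
width: 0.0159
```

Emit:
carry_out(targets=[{"delta_rot":[0,0,0],"slide":[-0.0005,0,0],"hand":0.0},{"delta_rot":[0,0,0],"slide":[-0.001,0,0],"hand":0.0},{"delta_rot":[0,0,0],"slide":[-0.0015,0,0],"hand":0.0},{"delta_rot":[0,0,0],"slide":[-0.002,0,0],"hand":0.0}])

```text
time: 9.52
ee_pos: [0.5639, 0.0985, 0.138]
ee_rot: [[0.943, 0.332, 0.003], [0.332, -0.943, 0.001], [0.003, 0.0, -1.0]]
force: [10.3, 2.9, -1.5]
width: 0.0158
```

```bash
python3 - <<'E'
from h import *
s=manip.get_state();print(s['time'],s['ee_pos'],s['force'],s['ft_torque'])
snap('wrist','w11');crop('w11',250,50,380,200,5,'c17')
E
```

```text
9.5167 [0.56392002 0.0984608  0.13799996] [10.33673697  2.88011471 -1.48724199] [ 0.68131261 -1.88826014  0.03505672]
```

View pics/c17.png

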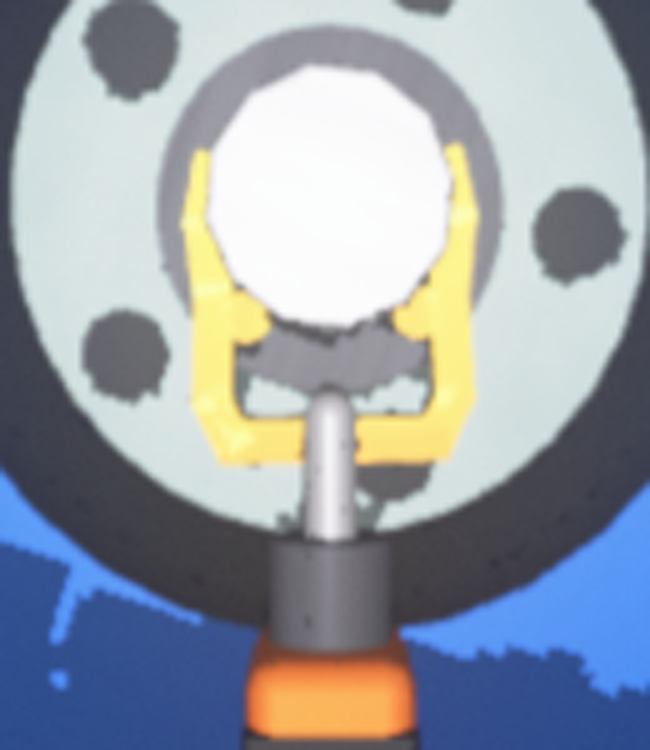

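The ring has come about 4 mm off its seat at 10–11 N. I'll keep the slow pull.

Emit:
carry_out(targets=[{"delta_rot":[0,0,0],"slide":[-0.0005,0,0],"hand":0.0},{"delta_rot":[0,0,0],"slide":[-0.001,0,0],"hand":0.0},{"delta_rot":[0,0,0],"slide":[-0.0015,0,0],"hand":0.0},{"delta_rot":[0,0,0],"slide":[-0.002,0,0],"hand":0.0}])

```text
time: 9.9
ee_pos: [0.562, 0.0978, 0.138]
ee_rot: [[0.943, 0.332, 0.003], [0.332, -0.943, 0.001], [0.003, 0.0, -1.0]]
force: [8.7, 3.1, -0.4]
width: 0.0159
```

Emit:
carry_out(targets=[{"delta_rot":[0,0,0],"slide":[-0.0005,0,0],"hand":0.0},{"delta_rot":[0,0,0],"slide":[-0.001,0,0],"hand":0.0},{"delta_rot":[0,0,0],"slide":[-0.0015,0,0],"hand":0.0},{"delta_rot":[0,0,0],"slide":[-0.002,0,0],"hand":0.0}])

```text
time: 10.23
ee_pos: [0.5595, 0.0969, 0.1375]
ee_rot: [[0.943, 0.332, 0.001], [0.332, -0.943, 0.0], [0.001, 0.0, -1.0]]
force: [2.0, 1.0, 0.2]
width: 0.0157
```

Emit:
carry_out(targets=[{"delta_rot":[0,0,0],"slide":[-0.0005,0,0],"hand":0.0},{"delta_rot":[0,0,0],"slide":[-0.001,0,0],"hand":0.0},{"delta_rot":[0,0,0],"slide":[-0.0015,0,0],"hand":0.0},{"delta_rot":[0,0,0],"slide":[-0.002,0,0],"hand":0.0}])

```text
time: 10.57
ee_pos: [0.5571, 0.0961, 0.1371]
ee_rot: [[0.943, 0.332, -0.001], [0.332, -0.943, -0.0], [-0.001, -0.0, -1.0]]
force: [0.8, 0.5, -1.2]
width: 0.0158
```

```bash
python3 - <<'E'
from h import *
s=manip.get_state();print(s['time'],s['ee_pos'],s['force'],s['ft_torque'])
snap('wrist','w12');crop('w12',250,0,380,200,4,'c18')
E
```

```text
10.5667 [0.55714037 0.09609355 0.13707741] [ 0.81343023  0.47263499 -1.20223055] [0.02730148 0.02661208 0.0105446 ]
```

View pics/c18.png

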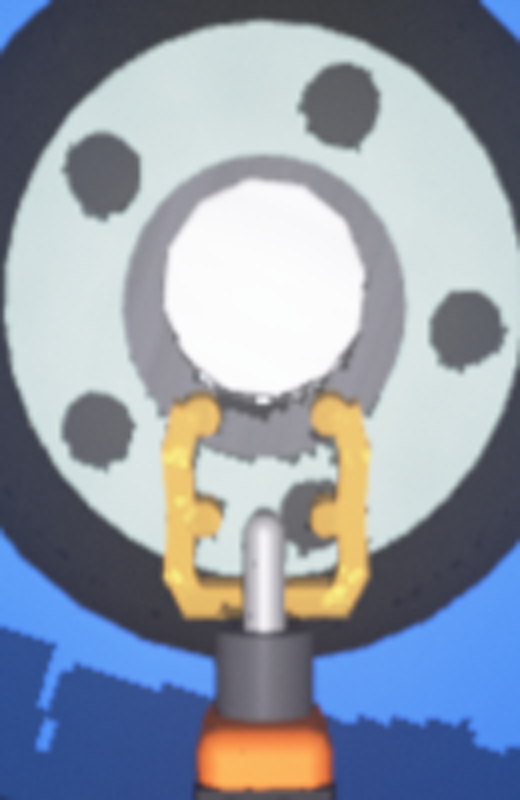

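The ring has let go and slid out about 19 mm, with its arm tips still at the axle's edge. I'll ease it further.

Emit:
carry_out(targets=[{"delta_rot":[0,0,0],"slide":[-0.0005,0,0],"hand":0.0},{"delta_rot":[0,0,0],"slide":[-0.001,0,0],"hand":0.0},{"delta_rot":[0,0,0],"slide":[-0.0015,0,0],"hand":0.0},{"delta_rot":[0,0,0],"slide":[-0.002,0,0],"hand":0.0},{"delta_rot":[0,0,0],"slide":[-0.0025,0,0],"hand":0.0},{"delta_rot":[0,0,0],"slide":[-0.003,0,0],"hand":0.0},{"delta_rot":[0,0,0],"slide":[-0.0035,0,0],"hand":0.0},{"delta_rot":[0,0,0],"slide":[-0.004,0,0],"hand":0.0},{"delta_rot":[0,0,0],"slide":[-0.0045,0,0],"hand":0.0},{"delta_rot":[0,0,0],"slide":[-0.005,0,0],"hand":0.0}])

```text
time: 11.45
ee_pos: [0.5526, 0.0945, 0.1372]
ee_rot: [[0.943, 0.332, -0.0], [0.332, -0.943, -0.0], [-0.0, 0.0, -1.0]]
force: [-0.8, -0.4, -1.3]
width: 0.0157
```

```bash
python3 - <<'E'
from h import *
s=manip.get_state();print(s['time'],s['ee_pos'],s['force'],s['ft_torque'])
snap('wrist','w13');crop('w13',250,0,380,200,4,'c19');snap('side','s13');crop('s13',210,170,340,260,6,'c20')
E
```

```text
11.45 [0.55259433 0.09449644 0.13723051] [-0.79799259 -0.42935467 -1.33884081] [-0.01981288  0.00886625  0.03146846]
```

View pics/c19.png

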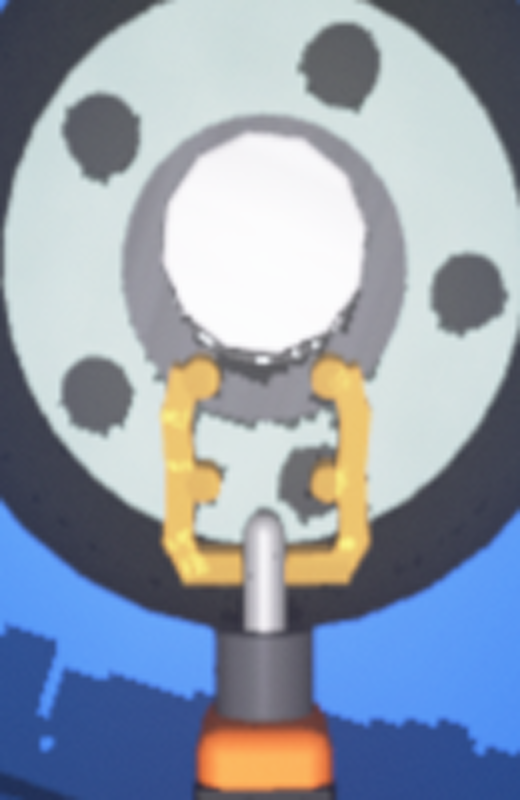

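View pics/c20.png

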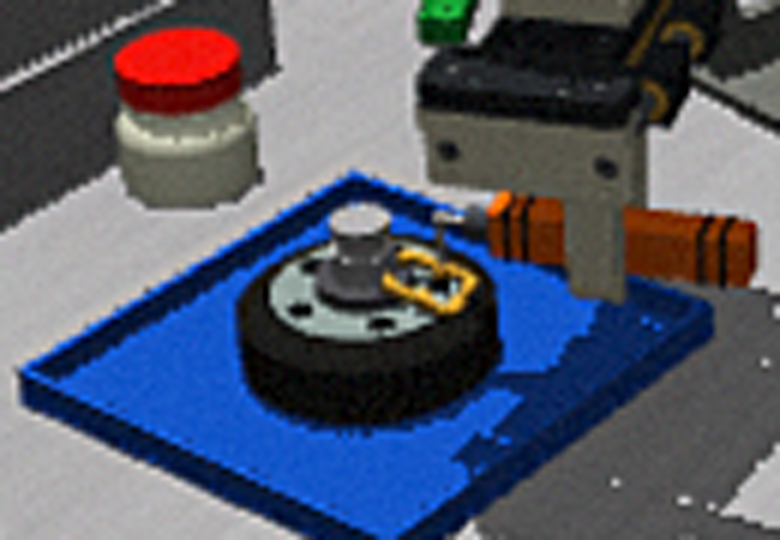

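The ring has dropped onto the wheel: side crop (430,280), arm tips on the hub edge and bridge on the wheel face, with the pin clear above it. I'll lift the pick straight up and measure the ring.

Emit:
carry_out(targets=[{"delta_rot":[0,0,0],"slide":[0,0,-0.01],"hand":0.0},{"delta_rot":[0,0,0],"slide":[0,0,-0.03],"hand":0.0},{"delta_rot":[0,0,0],"slide":[0,0,-0.055],"hand":0.0},{"delta_rot":[0,0,0],"slide":[0,0,-0.066],"hand":0.0},{"delta_rot":[0,0,0],"slide":[0,0,-0.066],"hand":0.0},{"delta_rot":[0,0,0],"slide":[0,0,-0.066],"hand":0.0}])

```text
time: 12.05
ee_pos: [0.5527, 0.0945, 0.2034]
ee_rot: [[0.943, 0.332, 0.001], [0.332, -0.943, 0.0], [0.001, 0.0, -1.0]]
force: [0.2, 0.6, -1.5]
width: 0.0156
```

```bash
python3 - <<'E'
from h import *
s=manip.get_state();print(s['time'],s['ee_pos'],s['force'])
snap('wrist','w14');crop('w14',230,0,400,200,4,'c21')
to([0.6137,-0.1498,.203],-15.84)
E
```

```text
12.05 [0.55273009 0.09452904 0.20338908] [ 0.15991896  0.57330912 -1.48580502]
slide [-0.0232, 0.2508, -0.0007] rot [0.0, 0.05, 35.21]
```

View pics/c21.png

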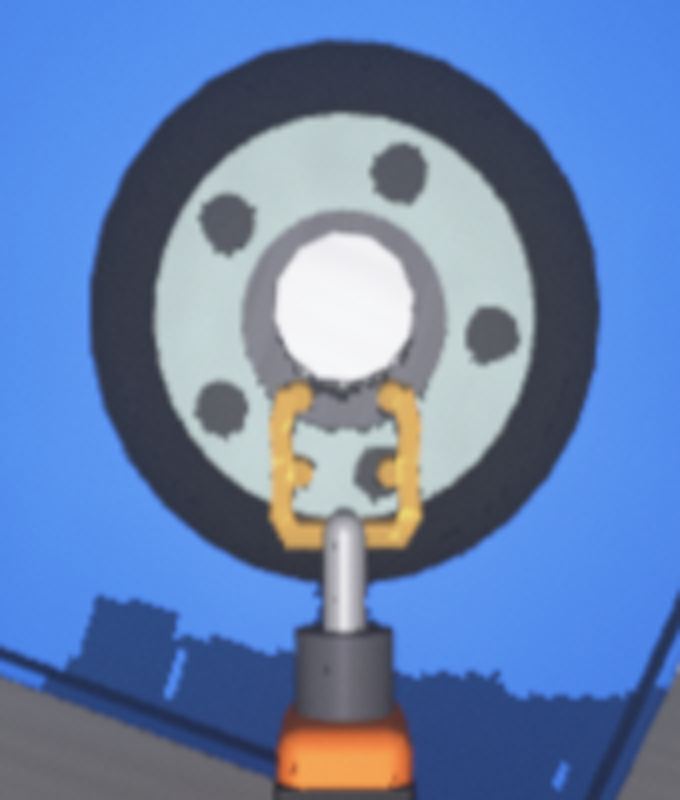

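```bash
python3 - <<'E'
from h import *
A=lambda x,y:('w13',250+x/4-.4,y/4-.4)
B=lambda x,y:('w14',230+x/4-.4,y/4-.4)
for a,b in [((185,584),(287,547)),((352,582),(410,546)),((205,375),(299,394)),((208,482),(302,473)),((324,482),(388,472))]: print(tri(A(*a),B(*b)))
E
```

```text
(array([0.60261517, 0.12325873, 0.04510286]), [np.float64(6.870813567842235e-05), np.float64(6.870813567840079e-05)])
(array([0.61003408, 0.10028517, 0.03625151]), [np.float64(9.709014884663931e-05), np.float64(9.709014884676916e-05)])
(array([0.63056115, 0.1310065 , 0.02217801]), [np.float64(0.00014377405466013758), np.float64(0.00014377405466017796)])
(array([0.61581146, 0.12549155, 0.02107311]), [np.float64(4.0877955151511424e-07), np.float64(4.087795514858358e-07)])
(array([0.62214374, 0.1094371 , 0.04102122]), [np.float64(1.8817861706971037e-05), np.float64(1.8817861707196408e-05)])
```

Emit:
carry_out(targets=[{"delta_rot":[0,0,6],"slide":[-0.003,0.03,0],"hand":0.0},{"delta_rot":[0,0,12],"slide":[-0.006,0.065,0],"hand":0.0},{"delta_rot":[0,0,18],"slide":[-0.009,0.1,0],"hand":0.0},{"delta_rot":[0,0,24],"slide":[-0.012,0.135,0],"hand":0.0},{"delta_rot":[0,0,30],"slide":[-0.016,0.17,0],"hand":0.0},{"delta_rot":[0,0,35.2],"slide":[-0.019,0.205,0],"hand":0.0},{"delta_rot":[0,0,35.2],"slide":[-0.022,0.235,0],"hand":0.0},{"delta_rot":[0,0,35.2],"slide":[-0.0232,0.248,0],"hand":0.0},{"delta_rot":[0,0,35.2],"slide":[-0.0232,0.2508,0],"hand":0.0},{"delta_rot":[0,0,35.2],"slide":[-0.0232,0.2508,0],"hand":0.0},{"delta_rot":[0,0,35.2],"slide":[-0.0232,0.2508,0],"hand":0.0},{"delta_rot":[0,0,35.2],"slide":[-0.0232,0.2508,0],"hand":0.0}])

```text
time: 13.1
ee_pos: [0.6138, -0.1485, 0.203]
ee_rot: [[0.962, -0.272, -0.0], [-0.272, -0.962, 0.0], [-0.0, -0.0, -1.0]]
force: [-0.1, -0.8, -0.5]
width: 0.0158
```

```bash
python3 - <<'E'
from h import *
s=manip.get_state();print(s['time'],s['ee_pos'],s['force'])
snap('wrist','w15')
to([0.6137,-0.1498,.111],-15.84)
E
```

```text
13.1 [ 0.61376166 -0.14847843  0.20297991] [-0.09220098 -0.83788603 -0.4840055 ]
slide [0.0003, 0.0013, 0.0922] rot [-0.01, 0.01, 0.09]
```

View pics/w15.png

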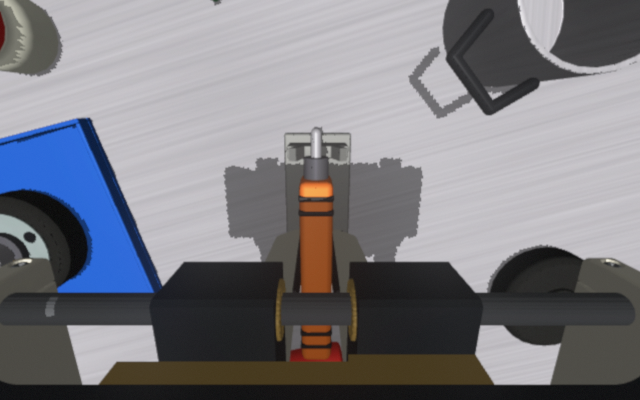

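The pick sits unchanged in the grip: handle front (316,181), pin (317,128). The ring measures 21–45 mm high, below 52 mm. I'll lower it back into the forks at the recorded pose.

Emit:
carry_out(targets=[{"delta_rot":[0,0,0.1],"slide":[0.0002,0.0013,0.01],"hand":0.0},{"delta_rot":[0,0,0.1],"slide":[0.0002,0.0013,0.03],"hand":0.0},{"delta_rot":[0,0,0.1],"slide":[0.0002,0.0013,0.05],"hand":0.0},{"delta_rot":[0,0,0.1],"slide":[0.0002,0.0013,0.065],"hand":0.0},{"delta_rot":[0,0,0.1],"slide":[0.0002,0.0013,0.075],"hand":0.0},{"delta_rot":[0,0,0.1],"slide":[0.0002,0.0013,0.082],"hand":0.0},{"delta_rot":[0,0,0.1],"slide":[0.0002,0.0013,0.087],"hand":0.0},{"delta_rot":[0,0,0.1],"slide":[0.0002,0.0013,0.09],"hand":0.0},{"delta_rot":[0,0,0.1],"slide":[0.0002,0.0013,0.0915],"hand":0.0},{"delta_rot":[0,0,0.1],"slide":[0.0002,0.0013,0.0918],"hand":0.0},{"delta_rot":[0,0,0.1],"slide":[0.0002,0.0013,0.0918],"hand":0.0}])

```text
time: 14.07
ee_pos: [0.614, -0.1512, 0.112]
ee_rot: [[0.962, -0.275, 0.001], [-0.275, -0.962, -0.0], [0.001, -0.0, -1.0]]
force: [1.2, -1.4, -2.0]
width: 0.0162
```

```bash
python3 - <<'E'
from h import *
s=manip.get_state();print(s['time'],s['ee_pos'],s['force'])
snap('wrist','w16')
E
```

```text
14.0667 [ 0.61400566 -0.15115231  0.11199751] [ 1.21048968 -1.41772304 -2.04591264]
```

View pics/w16.png

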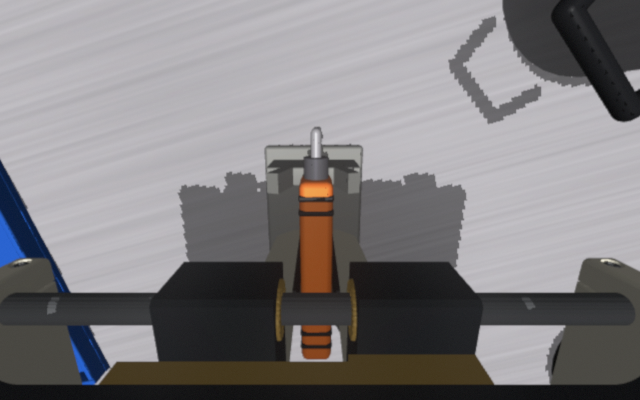

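Emit:
carry_out(targets=[{"delta_rot":[0,0,-0.1],"slide":[0,-0.0013,0.0006],"hand":0.0},{"delta_rot":[0,0,-0.1],"slide":[0,-0.0013,0.001],"hand":0.0},{"delta_rot":[0,0,-0.1],"slide":[0,-0.0013,0.001],"hand":0.0},{"delta_rot":[0,0,-0.1],"slide":[0,-0.0013,0.001],"hand":0.03},{"delta_rot":[0,0,-0.1],"slide":[0,-0.0013,0.001],"hand":0.05},{"delta_rot":[0,0,-0.1],"slide":[0,-0.0013,0.001],"hand":0.06},{"delta_rot":[0,0,-0.1],"slide":[0,-0.0013,0.001],"hand":0.06},{"delta_rot":[0,0,-0.1],"slide":[0,-0.0013,0.001],"hand":0.06},{"delta_rot":[0,0,-0.1],"slide":[0,-0.0013,0.001],"hand":0.06},{"delta_rot":[0,0,-0.1],"slide":[0,-0.0013,0.001],"hand":0.06}])

```text
time: 14.95
ee_pos: [0.6141, -0.1498, 0.1104]
ee_rot: [[0.962, -0.273, -0.0], [-0.273, -0.962, 0.0], [-0.0, -0.0, -1.0]]
force: [-0.1, -0.6, -0.3]
width: 0.0569
```

```bash
python3 - <<'E'
from h import *
s=manip.get_state();print(s['time'],s['ee_pos'],s['force'],s['width'])
snap('wrist','w17')
E
```

```text
14.95 [ 0.61412347 -0.14983819  0.11044266] [-0.10980614 -0.63056971 -0.29830407] 0.05692944247034326
```

View pics/w17.png

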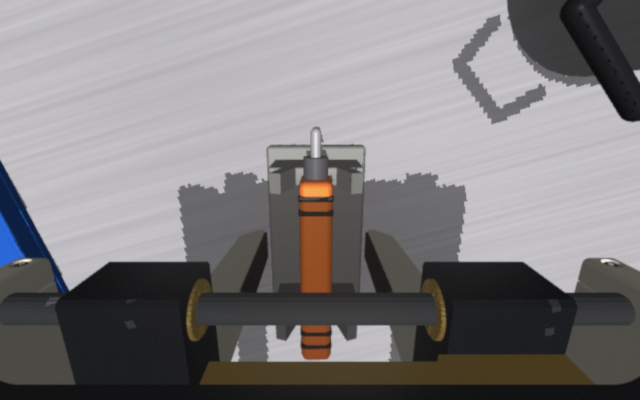

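The pick is released and lies centred in the rest, handle front at (316,181) as before the lift. I'll retract straight up.

Emit:
carry_out(targets=[{"delta_rot":[0,0,0],"slide":[0,0,-0.02],"hand":0.06},{"delta_rot":[0,0,0],"slide":[0,0,-0.05],"hand":0.06},{"delta_rot":[0,0,0],"slide":[0,0,-0.09],"hand":0.06},{"delta_rot":[0,0,0],"slide":[0,0,-0.13],"hand":0.06},{"delta_rot":[0,0,0],"slide":[-0.05,0,-0.16],"hand":0.06},{"delta_rot":[0,0,0],"slide":[-0.09,0,-0.18],"hand":0.06},{"delta_rot":[0,0,0],"slide":[-0.1,0,-0.18],"hand":0.06},{"delta_rot":[0,0,0],"slide":[-0.1,0,-0.18],"hand":0.06},{"delta_rot":[0,0,0],"slide":[-0.1,0,-0.18],"hand":0.06}])

```text
time: 15.75
ee_pos: [0.5173, -0.1224, 0.2918]
ee_rot: [[0.962, -0.273, 0.003], [-0.273, -0.962, -0.001], [0.003, -0.0, -1.0]]
force: [0.9, 0.2, -0.5]
width: 0.06
```

```bash
python3 - <<'E'
from h import *
s=manip.get_state();print(s['time'],s['ee_pos'],s['force'])
snap('wrist','w18');snap('side','s18');snap('top','t18')
crop('s18',210,140,390,275,4,'c22')
f=atz
E
```

```text
15.75 [ 0.5173393  -0.12235804  0.29178355] [ 0.90927592  0.17687563 -0.50389435]
```

View pics/w18.png

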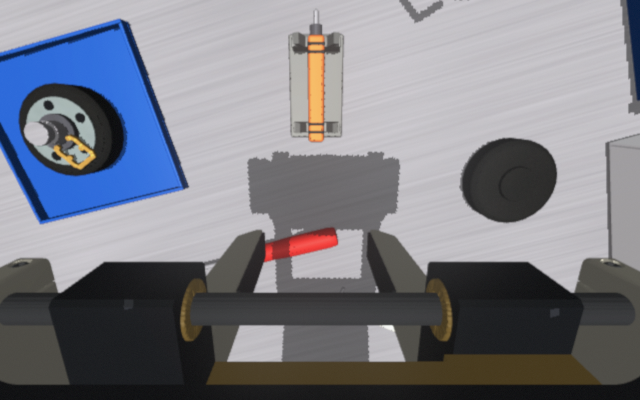

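View pics/c22.png

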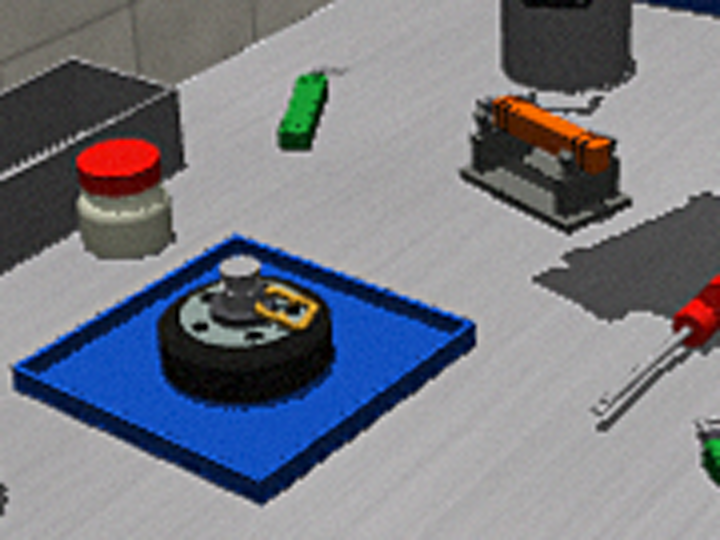

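View pics/t18.png

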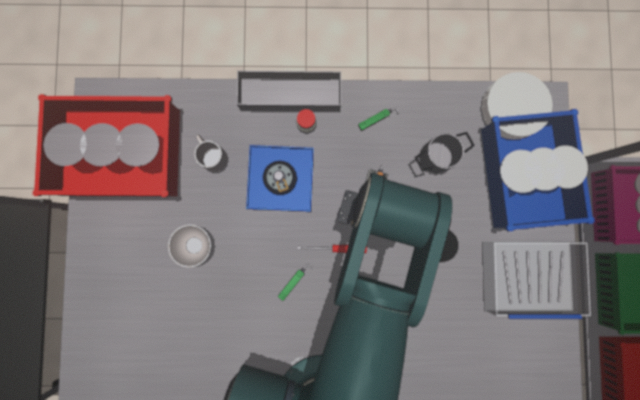

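The ring lies on the wheel at side crop (290,305), the pick lies level in both forks at (550,130), and the bystanders I can see are where they were. I'm handing in.

```bash
python3 -c "
from cell import manip
print(manip.sign_off())"
```

```text
the job is handed in; nothing more can be done
None
```

I pried the snap ring off the axle with the orange pick, laid the pick back on its rest, and handed the job in at about 16 s; no verdict was reported.

- **Pull:** The hook went into the gap behind the bridge with no noticeable contact force. The ring came off on a slow straight pull that read about 11 N at most.
- **Ring:** It slid out and dropped onto the wheel inside the tray. It lies about 26 mm from the axle's line, its arm tips on the hub boss.
- **Pick and arm:** In the last pictures the pick sits level and centred in both forks, in the same place as before the lift. The arm is retracted clear.
- **Surroundings:** Bystanders look unmoved. In the last views the arm hid part of the top picture, but the spare wheel and screwdriver showed in the wrist picture.

**Checks that disagreed:** Measuring the ring's height from two wrist pictures was noisy (21 to 45 mm), but every value is below the 52 mm limit. The side and wrist views of the pin tip differed from my estimate by about 1 to 3 mm. I therefore set the fit from the wrist picture, which shows pin and gap together.

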